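# Close the split heater jacket round a centred sample

### The arm

A 7-joint arm with a two-finger parallel gripper is mounted at the origin on the work surface. World frame = base frame: x ahead of the robot, y to its left, z up, the work surface at z = 0. Lengths are in m, angles in rad, forces in N, time in s.
With the tool pointing down it reaches from about 0.425 to 0.875 m from the base axis. Payload 4.7 kg.
Tool frame: the origin (TCP) lies between the finger pads; the fingertips stand 22 mm ahead of it and the grasp point (between the pads) lies 3 mm ahead of it; z points along the fingers, y is the direction in which the jaws open and shut (so a half turn about z gives the same grasp; the last joint's range is limited). The gripper opens to 87 mm and grips with 3 to 60 N. Pads are 19 mm wide; open, the fingers measure 117 mm over their backs; the gripper's body (75 mm by 190 mm) begins 51 mm behind the grasp point.
Start: joints at [-1.164, 0.321, -0.07, 1.45, 0.023, 1.371, -0.057], TCP at [0.249, 0.601, 0.245] pointing down, gripper open.
Joint ranges: [-2.86, 2.86], [-0.3, 2.09], [-1.38, 1.24], [0.06, 2.45], [-1.56, 4.7], [0.09, 2.05], [-2.69, 2.69]. Speed limits (rad/s): [2.57, 2.57, 3.14, 3.14, 3.14, 3.14, 3.14].

### API

Orientations are given as a unit quaternion [x, y, z, w].
In Python, from bench import bot gives the robot as it stands.
- The arm moves only by the tool jog_arm, never from a script. Its argument "increments" is one flat list of numbers, 5 for each row, row after row: the finger opening in mm, from 0 to 87, then the shift along the tool's x, y, z in mm, then the turn about the tool's z in degrees. A call has exactly 10 rows; each row is the pose to reach, as a shift and turn from the pose commanded when the call began, along the tool's axes at that moment; what a row does not reach only later rows make up. A row lasts 1/10 s, in which the tool goes at most 50 mm and 8.59 degrees, less where a joint would pass 70% of its speed; a pose out of reach is approached as far as the arm can. A call with a gripper value outside its range is refused whole. The fingers move at their own pace and stop on an object; "newtons" is the grip in N (left out, the last holds). Time passes only in rows, so rows that repeat a pose let the fingers close, or fill a call up. It gives the time, the measured TCP pose, the force and the opening at its end, in the units of the state.
- bot.read_state(): the state, without advancing time (a new reading comes with each control period).
- bot.capture(name): name is "side" or "top"; returns the picture (384x512x3 uint8, red, green, blue); there is no depth.
- bot.camera_model(name): a dict with "camera_matrix" (3x3 intrinsics, pixels), "camera_from_world" (4x4, takes a point from world to camera coordinates). Camera axes: x right, y down, z forward; pixel columns grow to the right and rows downward; lengths in m; the calibration is good to about 2 mm. A picture is of the moment at which its call begins. camera_model takes no time and is no camera call.
- bot.close_job(): hands the job in, once; it reports no verdict.
The state is a dict: "time": time; "q": joint angles; "dq": joint speeds; "tau": joint torques, N m; "tool_pos": TCP position; "orientation": TCP orientation; "force": force on the tool from outside, world axes, zero at the start; "ft_torque": the same for the moment, N m; "opening": finger opening in m.
Only numpy, scipy, OpenCV 4.12 (cv2) and the standard library are available. Lean on these libraries where they do the work, as an engineer would, in place of code of your own. Each camera call takes 0.05 s, during which the arm holds its last target. There are 200 camera calls.

### The job

Slide the copper-topped sample dish along the loading plate, without lifting it, onto the black round stage mark so that it sits against both brass stop pins, while both halves of the blue heater jacket are still open. Then swing both halves of the jacket fully shut, without slamming them, until their steel flanges meet edge to edge round the sample. Leave the white blank dish and everything else on the bench where they are.

Things in the scene. Friction and masses are not known exactly. Their poses are not given: they have to be found in the camera images.
- fixture: fixed grey loading plate 250 x 190 mm, 10 mm thick, carrying the jacket. Origin on the bench under the stage centre; x points from the loading end to the hinge, y to the left half. Plate from x = -165 to +85, y = -95 to +95 mm. Two brass stop pins (8 mm diameter, 18 mm above the plate) at x = 20.5, y = +19 and -19 mm: a dish against both is centred within about 1 mm
- stage_centre (a point): centre of the black round stage mark (48 mm diameter) on top of the plate, 10 mm above the bench; axes as the fixture
- hinge_pin (a point): foot of the vertical hinge pin on the plate top, 54 mm behind the stage centre (fixture x = +54 mm); both halves turn about this pin; the pin stands 62 mm tall above the plate
- left_half (a joint): opening angle of the left jacket half (fixture +y side), rad: 0 shut at its stop, up to 1.3 swung out to the left. Shut, it is a half ring about the stage centre, inner radius 36, outer 44 mm, blue outside, white inside, 12 to 62 mm above the bench, open at the top. A stiff hinge (about 2 N at the flange) holds it where it is left
- right_half (a joint): the same for the right half (fixture -y side), swinging outward to the right
- left_flange (a point): middle of the flat outer face of the left half's steel flange at its free end, 37 mm above the bench, 106 mm from the hinge axis. The flange is 8 mm thick, 50 mm tall, 96 to 114 mm from the hinge axis; its inner face is the seam. Axes turn with the half, equal to the fixture's when shut; y is square to the face; pushing this outer face closes the half
- right_flange (a point): the same for the right half
- sample: the sample dish: dark steel disc 48 mm diameter, 16 mm tall, with a copper top, 0.15 kg, lying flat on the plate at its loading end, left or right. Origin at the centre of its underside, z up
- blank: the blank dish: all white disc of the same size, on the other side of the loading end, to be left alone. Origin at the centre of its underside
- ring: bystander: brass ring, 36 mm diameter, 12 mm tall, on the bench left of the plate. Origin at the centre of its underside
- weight: bystander: small steel weight with a knob, 28 mm diameter, 30 mm tall, on the bench right of the plate. Origin at the centre of its underside
- jar: bystander: amber jar, 60 mm diameter, 85 mm tall, on the left of the bench. Origin at the centre of its underside
- cup: bystander: white cup, 68 mm diameter, 70 mm tall, on the left of the bench. Origin at the centre of its underside
- screwdriver: bystander: screwdriver lying on the right of the bench, origin under its middle
- wrench: bystander: wrench lying on the right of the bench, origin under its middle

How it is judged:
On the way:
1. the sample sits centred on the stage mark, against the stop pins, with both jacket halves still open (horizontal distance between sample and stage_centre below 0.004 m and value of joint each of left_half, right_half above 0.4 rad), for 0.2 s.
At the end, for the whole second after the job is handed in: The sample dish lies flat and still on the plate, its centre within 4 mm of the stage centre, and both jacket halves are shut to within 0.03 rad (about 3 mm at each flange) (horizontal distance between sample and stage_centre below 0.004 m and z of sample in the frame of stage_centre below 0.003 m and angle between sample's own z axis and vertical below 0.1 rad and linear speed of sample below 0.01 m/s and value of joint each of left_half, right_half below 0.03 rad); the robot touches nothing.
It fails at once if the sample dish is lifted off the plate (more than 12 mm) or tipped (more than 0.4 rad) (z of sample in the frame of stage_centre above 0.012 m or angle between sample's own z axis and vertical above 0.4 rad).
It fails at once if a jacket half is slammed (closing faster than 2.5 rad/s, about 0.27 m/s at its flange) (velocity of joint any of left_half, right_half below -2.5 rad/s).
It fails at once if the blank dish, ring or weight is moved more than 12 mm (distance of any of blank, ring, weight from where it was at the start of the episode above 0.012 m).
It fails at once if another bystander is moved more than 25 mm (distance of any of jar, cup, screwdriver, wrench from where it was at the start of the episode above 0.025 m).
It also fails if it takes over 70 s, if anything falls off the work surface, if the arm or the gripper's body presses on something with over 40 N, if the wrist force passes 120 N, or if a joint passes its speed limit or range.

## Working session

There is one attempt and no reset: what is moved stays moved. The work goes in short steps, Python scripts to look and compute and a tool call to move; the robot and the scene stay as the last step left them, time stands still between calls to the robot, and variables do not carry over. Pictures are saved under pics/ and viewed, about 8 in all and at most 12, crops included, and the job is handed in when it is done.

Besides the shell and the picture viewer there is one more tool, called by a JSON object that holds its "op" and its "data", one argument or row to a line. jog_arm: Moves the arm, as the interface text tells. Its arguments: {"type":"object","properties":{"increments":{"type":"array","items":{"type":"number"}},"newtons":{"type":"number"}},"required":["increments"]}

```bash
ls; mkdir -p pics
python3 - <<'E'
from bench import bot
import cv2,numpy as np
np.set_printoptions(precision=4,suppress=True)
s=bot.read_state();print(s['time'],s['tool_pos'],s['orientation'],s['opening'],s['force'])
for n in('top','side'):
    im=bot.capture(n);cv2.imwrite(f'pics/{n}0.png',im[:,:,::-1]);m=bot.camera_model(n);print(n,m['camera_matrix'],m['camera_from_world'])
E
```

```text
pics
0.0 [0.2487 0.6    0.2435] [ 0.1951  0.9808 -0.0009 -0.0001] 0.08710299592118682 [0.3248 0.2164 0.1203]
top [[450.0321   0.     257.3842]
 [  0.     450.0321 195.8334]
 [  0.       0.       1.    ]] [[-0.0407 -0.9992 -0.0058  0.0055]
 [-0.9783  0.041  -0.2028  0.5624]
 [ 0.2029 -0.0025 -0.9792  1.1319]
 [ 0.      0.      0.      1.    ]]
side [[475.3806   0.     252.7909]
 [  0.     475.3806 195.0134]
 [  0.       0.       1.    ]] [[ 0.9888 -0.1482  0.0158 -0.5544]
 [-0.089  -0.6727 -0.7345  0.0812]
 [ 0.1195  0.7249 -0.6784  1.4617]
 [ 0.      0.      0.      1.    ]]
```

View pics/top0.png

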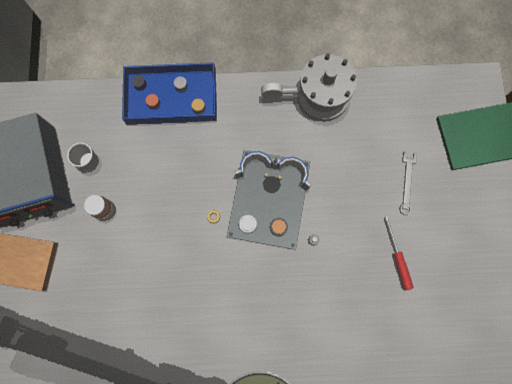

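View pics/side0.png

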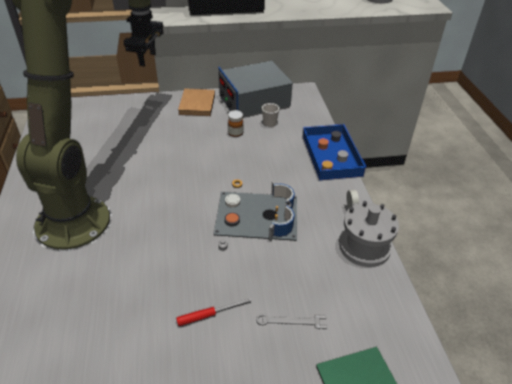

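The top view shows the plate at about (228–310, 152–248), copper sample at (279,227), blank at (248,224), stage at (272,185), and the jacket halves open at the top. Next I measure these on a zoomed crop.

```bash
cat > h.py <<'E'
from bench import bot
import cv2,numpy as np
np.set_printoptions(precision=4,suppress=True)
def ray(n,uv,z):
    m=bot.camera_model(n);T=np.array(m['camera_from_world']);R=T[:3,:3];c=-R.T@T[:3,3]
    d=R.T@np.linalg.inv(m['camera_matrix'])@np.array([uv[0],uv[1],1.]);return c+d*(z-c[2])/d[2]
def proj(n,p):
    m=bot.camera_model(n);T=np.array(m['camera_from_world']);q=np.array(m['camera_matrix'])@(T[:3,:3]@np.array(p)+T[:3,3]);return q[:2]/q[2]
def blob(mask,near=None,amin=15):
    k,l,s,c=cv2.connectedComponentsWithStats(mask.astype(np.uint8))
    return [(s[i,4],c[i],s[i,:4]) for i in range(1,k) if s[i,4]>=amin]
def copper(im):
    h=cv2.cvtColor(im,cv2.COLOR_RGB2HSV).astype(int);return (h[...,0]<16)&(h[...,1]>90)&(h[...,2]>90)
E
python3 - <<'E'
from h import *
im=cv2.imread('pics/top0.png')[:,:,::-1].copy();h=cv2.cvtColor(im,cv2.COLOR_RGB2HSV).astype(int)
win=np.zeros(im.shape[:2],bool);win[145:255,222:318]=1
for a,c,b in blob(copper(im)&win):print('copper',a,c,b,ray('top',c,.026))
for a,c,b in blob((h[...,2]<50)&win):print('black',a,c,b,ray('top',c,.01))
for a,c,b in blob((h[...,2]>185)&(h[...,1]<30)&win,amin=50):print('white',a,c,b,ray('top',c,.026))
print(im[200,240:300:20],im[200,225],im[235,320])
g=((np.abs(im.astype(int)-im[205,255]).max(2)<22)&win).astype(np.uint8)
g=cv2.morphologyEx(g,cv2.MORPH_OPEN,np.ones((3,3)))
cs=max(cv2.findContours(g,0,2)[0],key=cv2.contourArea);r=cv2.approxPolyDP(cv2.convexHull(cs),4,True)[:,0]
for p in r:print('corner',p,ray('top',p,.01))
cr=cv2.resize(im[140:260,215:325],None,fx=6,fy=5*1.2/1,interpolation=cv2.INTER_CUBIC)
cr=cv2.resize(im[145:245,222:322],(600,600),interpolation=cv2.INTER_CUBIC);cv2.imwrite('pics/crop.png',cr[:,:,::-1])
E
```

```text
copper 156 [278.5449 226.    ] [272 219  14  15] [ 0.4839 -0.0711  0.026 ]
white 214 [247.5514 222.9393] [240 215  17  17] [0.4956 0.0116 0.026 ]
[[127 134 132]
 [127 132 129]
 [131 136 136]] [163 161 158] [170 166 164]
corner [250 162] [ 0.6694 -0.0012  0.01  ]
corner [299 172] [ 0.6348 -0.1362  0.01  ]
corner [304 200] [ 0.555  -0.1452  0.01  ]
corner [296 244] [ 0.4355 -0.1163  0.01  ]
corner [238 238] [0.4581 0.0392 0.01  ]
corner [228 231] [0.4782 0.0656 0.01  ]
corner [238 180] [0.6191 0.034  0.01  ]
```

View pics/crop.png

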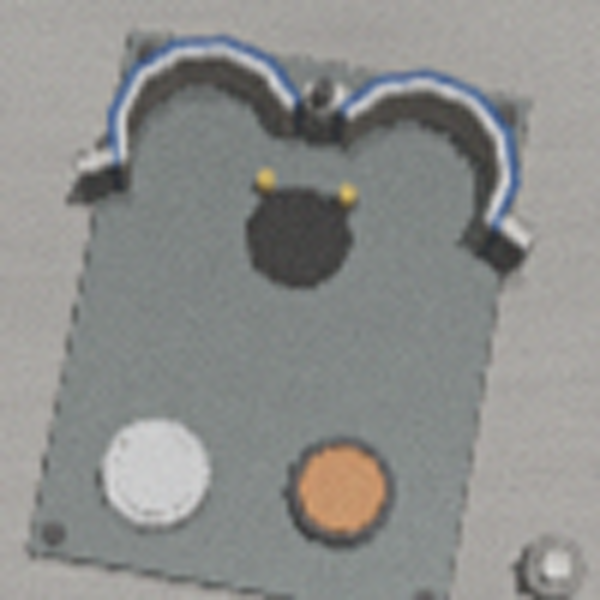

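The crop shows the stage mark at (299,238), pin tops at (265,180) and (348,193), hinge top at (322,95), flange tops at about (97,162) and (514,238), and plate corners at (130,33), (528,97), (30,552).

Run:
```python
from h import *
P=dict(stage=(299,238,.01),pinL=(265,180,.028),pinR=(348,193,.028),hinge=(322,95,.072),cTL=(130,33,.01),cTR=(528,97,.01),cBL=(30,552,.01),flL=(97,162,.062),flR=(514,238,.062),weight=(555,568,.03))
W={k:ray('top',(222+(x+.5)/6-.5,145+(y+.5)/6-.5),z) for k,(x,y,z) in P.items()}
W['sample']=ray('top',(278.54,226),.026);W['blank']=ray('top',(247.55,222.94),.026)
L=dict(stage=(0,0),pinL=(20.5,19),pinR=(20.5,-19),hinge=(54,0),cTL=(85,95),cTR=(85,-95),cBL=(-165,95))
A=np.array([W[k][:2] for k in L]);B=np.array([L[k] for k in L])/1000
a,b=A.mean(0),B.mean(0);U,S,V=np.linalg.svd((B-b).T@(A-a));R=V.T@U.T;t=a-R@b
print('R',R,np.degrees(np.arctan2(R[1,0],R[0,0])),'stage',t);print('res mm',dict(zip(L,1000*(A-(B@R.T+t)))))
for k in W:
    f=R.T@(W[k][:2]-t)*1000;print(k,W[k],'fix',f)
    if k[:2]=='fl':
        d=f-[54,0];print(np.degrees(np.arctan2(abs(d[1]),-d[0])),np.hypot(*d))
np.savez('fix.npz',R=R,t=t)
from scipy.spatial.transform import Rotation as Ro
print(Ro.from_quat(bot.read_state()['orientation']).as_matrix())
```

```text
R [[ 0.977   0.2131]
 [-0.2131  0.977 ]] -12.305590022678905 stage [ 0.6026 -0.0576]
res mm {'stage': array([ 0.5258, -0.3249]), 'pinL': array([0.0434, 0.3392]), 'pinR': array([ 0.4437, -0.0423]), 'hinge': array([-2.242 ,  0.1827]), 'cTL': array([-0.9332, -0.5665]), 'cTR': array([0.5928, 0.8887]), 'cBL': array([ 1.5695, -0.4769])}
stage [ 0.6031 -0.058   0.01  ] fix [ 0.5829 -0.2054]
pinL [ 0.6267 -0.0431  0.028 ] fix [20.4701 19.3406]
pinR [ 0.619  -0.0806  0.028 ] fix [ 20.9425 -18.9468]
hinge [ 0.6531 -0.069   0.072 ] fix [51.7706 -0.2993]
cTL [0.7049 0.0165 0.01  ] fix [84.209  94.2476]
cTR [ 0.666  -0.1677  0.01  ] fix [ 85.3898 -94.0054]
cBL [0.4632 0.0699 0.01  ] fix [-163.3649   94.8686]
flL [0.6294 0.0318 0.062 ] fix [ 7.1069 93.1444]
63.27726450861796 104.2825506900341
flR [ 0.587  -0.1508  0.062 ] fix [  4.6459 -94.3541]
62.387124768532686 106.482478605121
weight [ 0.4441 -0.1632  0.03  ] fix [-132.2889 -136.904 ]
sample [ 0.4839 -0.0711  0.026 ] fix [-113.0505  -38.384 ]
blank [0.4956 0.0116 0.026 ] fix [-119.2196   44.8195]
[[-0.9239  0.3827 -0.0005]
 [ 0.3827  0.9239 -0.0016]
 [-0.0001 -0.0017 -1.    ]]
```

{"op": "jog_arm", "data": {
  "increments": [64, -30, -22, 0, -1, 64, -70, -50, 0, -3, 64, -112, -79, 0, -4, 64, -154, -109, 0, -6, 64, -196, -139, 0, -7, 64, -238, -168, 0, -8, 64, -280, -198, 0, -10, 64, -315, -222, 0, -10.2, 64, -338, -239, 0, -10.2, 64, -338, -239, 0, -10.2],
  "newtons": 6
}}

```text
time: 1.1
tool_pos: [0.4723, 0.2447, 0.2444]
orientation: [0.112, 0.994, -0.001, 0.001]
force: [0.5, -0.2, 0.8]
opening: 0.0642
```

```bash
cat >> h.py <<'E'
from scipy.spatial.transform import Rotation as Ro
f=np.load('fix.npz');FR,FT=f['R'],f['t']
def w(x,y,z): return np.r_[FR@np.array([x,y])/1000+FT,z/1000]
def go(*pts):
    s=bot.read_state();R=Ro.from_quat(s['orientation']).as_matrix();p=np.array(s['tool_pos'])
    print('t',s['time'],'fix',FR.T@(p[:2]-FT)*1000,'z',p[2]*1000,'op',s['opening']*1000,'F',s['force'],'yaw err',np.degrees(np.arctan2(*(FR.T@R[:2,1])[::-1]))-90)
    for q in pts: print(q,'->',R.T@(w(*q)-p)*1000)
E
python3 -c "
from h import *
go((-113,-38.4,150),(-113,-38.4,80),(-113,-38.4,35))"
```

```text
t 1.1 fix [-191.6985  267.5933] z 244.39186901356186 op 64.24001805097325 F [ 0.4982 -0.2286  0.8287] yaw err -0.5246167640333681
(-113, -38.4, 150) -> [ -81.3763 -305.0855   95.0575]
(-113, -38.4, 80) -> [ -81.2875 -304.9565  165.0573]
(-113, -38.4, 35) -> [ -81.2304 -304.8736  210.0572]
```

{"op": "jog_arm", "data": {
  "increments": [64, -8, -30, 5, -0.5, 64, -18, -68, 20, -0.5, 64, -29, -110, 40, -0.5, 64, -40, -152, 60, -0.5, 64, -51, -194, 80, -0.5, 64, -63, -236, 95, -0.5, 64, -73, -275, 120, -0.5, 64, -81, -305, 145, -0.5, 64, -81, -305, 160, -0.5, 64, -81, -305, 160, -0.5]
}}

```text
time: 2.1
tool_pos: [0.4816, -0.0649, 0.0822]
orientation: [0.104, 0.995, -0.0, -0.003]
force: [0.7, 1.2, 0.6]
opening: 0.0639
```

Run:
```python
from h import *
go((-113,-38.4,35))
for n in('side','top'):
    im=bot.capture(n);cv2.imwrite(f'pics/{n}1.png',im[:,:,::-1])
    for a,c,b in blob(copper(im)):print(n,a,c,b,ray(n,c,.026))
    u=proj(n,w(-80,-20,20)).astype(int)
    cr=im[u[1]-60:u[1]+60,u[0]-60:u[0]+60];cv2.imwrite(f'pics/{n}1c.png',cv2.resize(cr,(400,400),interpolation=3)[:,:,::-1])
a=cv2.hconcat([cv2.imread('pics/side1c.png'),cv2.imread('pics/top1c.png')]);cv2.imwrite('pics/c1.png',a)
```

```text
t 2.1 fix [-116.6219  -32.9115] z 82.2493118808429 op 63.91952135629468 F [0.7027 1.1684 0.6182] yaw err 0.42131271850932706
(-113, -38.4, 35) -> [-3.8185 -5.4621 47.2369]
side 259 [189.1544 105.5058] [179  95  22  20] [0.3882 0.5747 0.026 ]
side 55 [323.0545 142.4364] [319 139   9   9] [0.8597 0.2644 0.026 ]
side 378 [195.3598 315.7937] [176 307  40  19] [ 0.3538 -0.4049  0.026 ]
top 122 [151.8279 100.0492] [146  94  13  13] [0.8593 0.2709 0.026 ]
top 54 [104.5185 209.2778] [ 96 198  13  20] [0.549  0.3967 0.026 ]
top 28 [ 36.8571 208.1071] [ 30 206  15   5] [0.5598 0.5802 0.026 ]
top 21 [  4.4762 217.381 ] [  0 216  10   4] [0.538  0.6662 0.026 ]
top 2404 [ 23.718  261.2367] [  0 234  54  57] [0.4182 0.6066 0.026 ]
top 342 [403.2018 270.9561] [394 252  19  38] [ 0.3519 -0.3913  0.026 ]
```

View pics/c1.png

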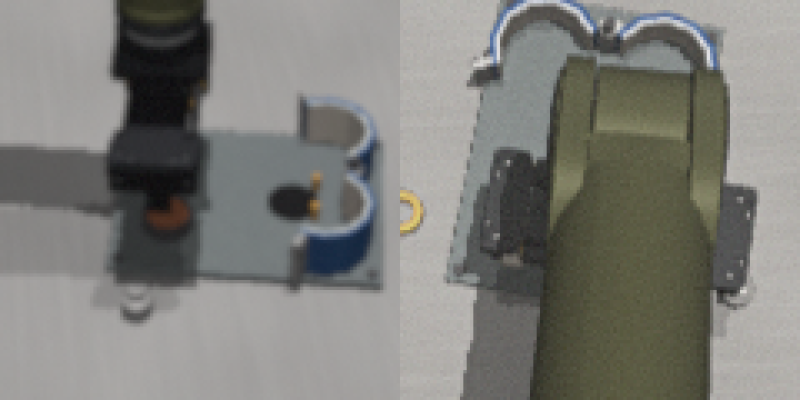

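The side view (left) shows the gripper standing over the copper dish, with the stage and open halves clear. The top view is blocked by the arm. I re-read the settled pose.

```bash
python3 -c "
from h import *
go((-113,-38.4,60),(-113,-38.4,35))"
```

```text
t 2.2 fix [-114.7434  -31.2472] z 84.59953949553476 op 63.94519882403048 F [ 0.2595  0.3928 -0.1707] yaw err 0.5934389639332807
(-113, -38.4, 60) -> [-1.6835 -7.1773 24.5966]
(-113, -38.4, 35) -> [-1.698  -7.1843 49.5966]
```

{"op": "jog_arm", "data": {
  "increments": [64, -1, -4, 0, 0.6, 64, -2, -7, 4, 0.6, 64, -2, -7, 12, 0.6, 64, -2, -7, 22, 0.6, 64, -2, -7, 32, 0.6, 64, -2, -7, 40, 0.6, 64, -2, -7, 45, 0.6, 64, -2, -7, 48, 0.6, 64, -2, -7, 49, 0.6, 64, -2, -7, 49, 0.6]
}}

```text
time: 3.2
tool_pos: [0.4844, -0.0722, 0.0356]
orientation: [0.108, 0.994, 0.0, 0.0]
force: [0.0, -0.4, -0.0]
opening: 0.0639
```

{"op": "jog_arm", "data": {
  "increments": [64, 0, 0, 0, 0, 64, 0, 0, 0, 0, 40, 0, 0, 0, 0, 40, 0, 0, 0, 0, 40, 0, 0, 0, 0, 40, 0, 0, 0, 0, 40, 0, 0, 0, 0, 40, 0, 0, 0, 0, 40, 0, 0, 0, 0, 40, 0, 0, 0, 0],
  "newtons": 6
}}

```text
time: 4.2
tool_pos: [0.4844, -0.0721, 0.0356]
orientation: [0.108, 0.994, 0.0, 0.0]
force: [-0.5, 1.5, 1.2]
opening: 0.048
```

```bash
python3 -c "
from h import *
go((-113,-38.4,35),(-50,0,35),(-15,0,35),(0,0,35))"
```

```text
t 4.2 fix [-112.4048  -39.3023] z 35.63411067525167 op 47.97173582337555 F [-0.5285  1.4808  1.2162] yaw err -0.09631205640104668
(-113, -38.4, 35) -> [0.5968 0.9012 0.6342]
(-50, 0, 35) -> [-62.3386  39.407    0.6515]
(-15, 0, 35) -> [-97.3385  39.4658   0.6567]
(0, 0, 35) -> [-112.3385   39.4911    0.6589]
```

{"op": "jog_arm", "data": {
  "increments": [40, -6, 0, 0, 0, 40, -18, 2, 0, 0, 40, -31, 8, 0, 0, 40, -44, 16, 0, 0, 40, -57, 24, 0, 0, 40, -70, 32, 0, 0, 40, -82, 38, 0, 0, 40, -92, 39.5, 0, 0, 40, -97, 39.5, 0, 0, 40, -97, 39.5, 0, 0]
}}

```text
time: 5.2
tool_pos: [0.5883, -0.0549, 0.0353]
orientation: [0.108, 0.994, -0.0, 0.001]
force: [-0.0, -0.3, -1.5]
opening: 0.0478
```

Run:
```python
from h import *
go((0,0,35))
ims=[]
for n in('side','top'):
    im=bot.capture(n);u=proj(n,w(-10,0,20)).astype(int)
    ims.append(cv2.resize(im[u[1]-45:u[1]+45,u[0]-45:u[0]+45],(400,400),interpolation=3)[:,:,::-1])
cv2.imwrite('pics/c2.png',cv2.hconcat(ims))
```

```text
t 5.2 fix [-14.5611  -0.3999] z 35.27606585260217 op 47.79804928652363 F [-0.0365 -0.3338 -1.453 ] yaw err -0.12047528423080678
(0, 0, 35) -> [-14.5599   0.4306   0.293 ]
```

View pics/c2.png

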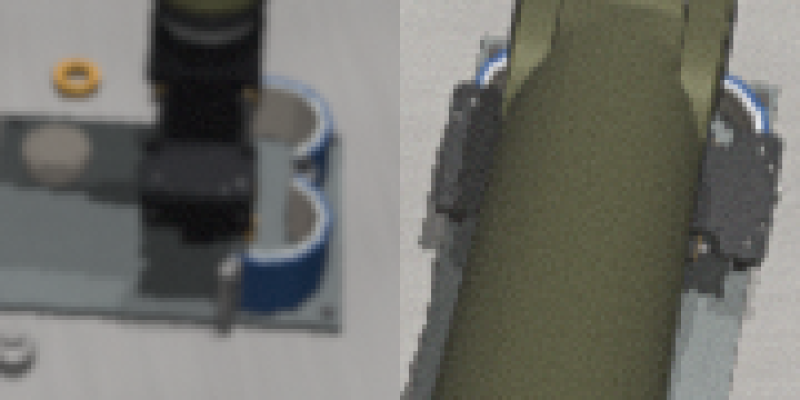

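The gripper is 15 mm short of the stage with the blank at its place and both halves open. Now I press the dish gently onto the pins.

{"op": "jog_arm", "data": {
  "increments": [40, -3, 0.4, 0, 0, 40, -6, 0.4, 0, 0, 40, -9, 0.4, 0, 0, 40, -11, 0.4, 0, 0, 40, -13, 0.4, 0, 0, 40, -14.5, 0.4, 0, 0, 40, -15.5, 0.4, 0, 0, 40, -16.5, 0.4, 0, 0, 40, -17, 0.4, 0, 0, 40, -17, 0.4, 0, 0]
}}

```text
time: 6.3
tool_pos: [0.6043, -0.0577, 0.0356]
orientation: [0.108, 0.994, 0.0, 0.0]
force: [-1.2, 0.2, -2.5]
opening: 0.0479
```

```bash
python3 -c "
from h import *
go((0,0,35))"
```

```text
t 6.3 fix [1.6511 0.2898] z 35.56778743976781 op 47.883607893283866 F [-1.2345  0.1565 -2.5064] yaw err -0.09939821533858151
(0, 0, 35) -> [ 1.6506 -0.2927  0.5676]
```

{"op": "jog_arm", "data": {
  "increments": [40, -0.5, 0, 0, 0, 40, -1, 0, 0, 0, 40, -1.5, 0, 0, 0, 40, -2, 0, 0, 0, 40, -2.5, 0, 0, 0, 40, -3, 0, 0, 0, 40, -3, 0, 0, 0, 40, -3, 0, 0, 0, 40, -3, 0, 0, 0, 40, -3, 0, 0, 0]
}}

```text
time: 7.3
tool_pos: [0.6052, -0.058, 0.0353]
orientation: [0.108, 0.994, 0.0, -0.002]
force: [-6.4, 2.0, 3.2]
opening: 0.0479
```

```bash
python3 -c "
from h import *
go((0,0,35))"
```

```text
t 7.3 fix [2.5827 0.2416] z 35.29524637445812 op 47.89086631478399 F [-6.399   1.9648  3.2482] yaw err -0.09976185811144944
(0, 0, 35) -> [ 2.5809 -0.2461  0.3069]
```

Contact with the pins is confirmed (about 6.5 N along −x). I ease off, release and rise.

{"op": "jog_arm", "data": {
  "increments": [40, 1, 0, 0, 0, 40, 2, 0, 0, 0, 72, 2, 0, 0, 0, 72, 2, 0, 0, 0, 72, 2, 0, 0, 0, 72, 2, 0, 0, 0, 72, 2, 0, -10, 0, 72, 2, 0, -40, 0, 72, 2, 0, -80, 0, 72, 2, 0, -100, 0]
}}

```text
time: 8.3
tool_pos: [0.607, -0.0584, 0.1398]
orientation: [0.108, 0.994, 0.0, 0.003]
force: [1.4, 0.3, -0.3]
opening: 0.0716
```

```bash
cat >> h.py <<'E'
def arc(side,ths,r=108,off=0,half=15,z=47):
    out=[]
    for t in ths:
        p=np.array([54,0])+r*np.array([-np.cos(t),np.sin(t)])+(8+half+off)*np.array([np.sin(t),np.cos(t)])
        out.append((p[0],p[1]*side,z,side*np.degrees(t)))
    return out
E
python3 - <<'E'
from h import *
print(bot.read_state()['q']);ims=[]
for n in('side','top'):
    im=bot.capture(n);u=proj(n,w(0,0,20)).astype(int)
    ims.append(cv2.resize(im[u[1]-40:u[1]+40,u[0]-40:u[0]+40],(400,400),interpolation=3)[:,:,::-1])
    for a,c,b in blob(copper(im)):
        p=ray(n,c,.026);q=FR.T@(p[:2]-FT)*1000
        if np.hypot(*q)<60:print(n,a,c,q)
cv2.imwrite('pics/c3.png',cv2.hconcat(ims))
p=arc(1,[1.065],off=25)
print(p);go(p[0][:2]+(120,),p[0][:3])
E
```

```text
[-0.3465  0.3228  0.4807  1.7051 -0.1622  1.1477  1.533 ]
[(np.float64(43.66341368380292), np.float64(117.73340640331361), 47, np.float64(61.02000518143267))]
t 8.4 fix [5.4186 0.4005] z 140.38763940497472 op 71.83011780288184 F [-0.5078  0.1137  0.4105] yaw err -0.1161870876728699
(np.float64(43.66341368380292), np.float64(117.73340640331361), 120) -> [-37.8423 117.3667  20.9365]
(np.float64(43.66341368380292), np.float64(117.73340640331361), 47) -> [-37.2645 117.2121  93.9341]
```

View pics/c3.png

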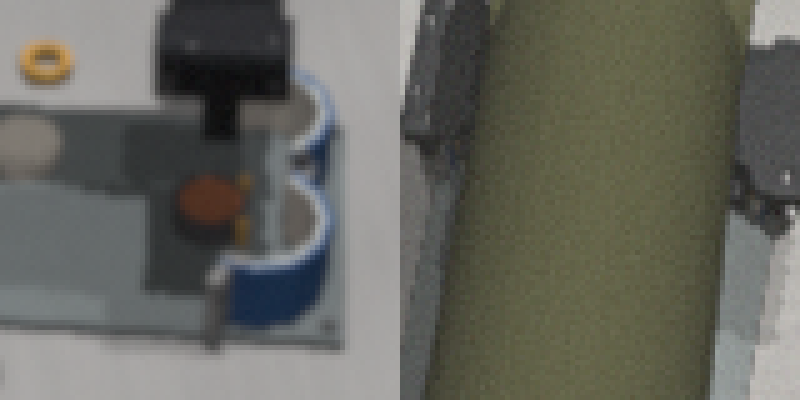

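The side view shows the copper dish on the stage mark up against the brass pins, with both halves open. The tool now swings over to the left flange with closed fingers.

{"op": "jog_arm", "data": {
  "increments": [0, -3, 8, 0, 4, 0, -8, 24, 0, 11, 0, -13, 40, 0, 19, 0, -19, 56, 0, 27, 0, -25, 72, 0, 35, 0, -31, 88, 0, 43, 0, -37, 104, 0, 51, 0, -41, 117, 0, 58, 0, -41, 117, 0, 61, 0, -41, 117, 0, 61]
}}

```text
time: 9.4
tool_pos: [0.67, 0.0482, 0.1347]
orientation: [0.597, 0.802, -0.001, -0.0]
force: [-0.5, -1.0, 0.2]
opening: 0.0031
```

{"op": "jog_arm", "data": {
  "increments": [0, 0, 0, 0, 0, 0, 0, 0, 0, 0, 0, 0, 0, 0, 0, 0, 0, 0, 0, 0, 0, 0, 0, 0, 0, 0, 0, 0, 0, 0, 0, 0, 0, 0, 0, 0, 0, 0, 0, 0, 0, 0, 0, 0, 0, 0, 0, 0, 0, 0]
}}

```text
time: 10.4
tool_pos: [0.6703, 0.0476, 0.1356]
orientation: [0.598, 0.802, 0.0, -0.0]
force: [-0.7, -0.3, -0.5]
opening: 0.0004
```

Run:
```python
from h import *
ims=[]
for n in('side','top'):
    im=bot.capture(n);cv2.imwrite(f'pics/{n}4.png',im[:,:,::-1]);u=proj(n,w(0,20,20)).astype(int)
    ims.append(cv2.resize(im[u[1]-45:u[1]+45,u[0]-45:u[0]+45],(400,400),interpolation=3)[:,:,::-1])
    h=cv2.cvtColor(im,cv2.COLOR_RGB2HSV).astype(int)
    for a,c,b in blob((h[...,0]<16)&(h[...,1]>80)&(h[...,2]>50)):
        p=ray(n,c,.026);q=FR.T@(p[:2]-FT)*1000
        if np.hypot(*q)<60:print(n,a,c,q)
cv2.imwrite('pics/c4.png',cv2.hconcat(ims))
p=arc(1,[1.065],off=22)
go(p[0][:2]+(120,),p[0][:3])
```

```text
side 110 [270.0091 210.6727] [ 3.0482 -1.5995]
top 156 [271.3654 182.6282] [1.2812 0.4556]
t 10.5 fix [ 43.7921 117.1863] z 135.5737220537167 op 0.17768019563637635 F [-0.2383 -0.324   0.518 ] yaw err -61.10047886738559
(np.float64(41.03904689935696), np.float64(116.27989376810993), 120) -> [ 0.5365 -2.8492 15.5736]
(np.float64(41.03904689935696), np.float64(116.27989376810993), 47) -> [ 0.5342 -2.8535 88.5736]
```

View pics/c4.png

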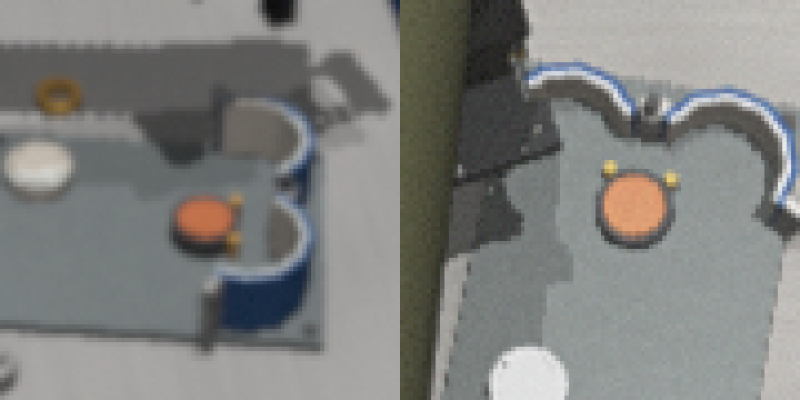

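The dish is against both pins, at about (1.3, 0.5) mm in my frame where the mark itself read (0.6, −0.2). Both halves are open. I lower the tool beside the left flange and compute the closing arc.

{"op": "jog_arm", "data": {
  "increments": [0, 0.5, -1, 5, 0, 0, 0.5, -2, 15, 0, 0, 0.5, -2, 28, 0, 0, 0.5, -2, 42, 0, 0, 0.5, -2, 56, 0, 0, 0.5, -2, 70, 0, 0, 0.5, -2, 80, 0, 0, 0.5, -2, 86, 0, 0, 0.5, -2, 88, 0, 0, 0.5, -2, 88, 0]
}}

```text
time: 11.5
tool_pos: [0.6684, 0.0474, 0.0476]
orientation: [0.598, 0.802, 0.0, 0.0]
force: [-0.3, 1.4, -0.1]
opening: 0.0005
```

```bash
cat >> h.py <<'E'
def rows(side,flip,ths,offs,p0,yaw0,z=47,half=15):
    # p0: fixture mm (x,y,z); yaw0: tool-y angle rel. to fixture y, deg CCW ; tool z down
    out=[];cur=(np.array(p0),yaw0)
    L=[arc(side,[t],off=o,z=z,half=half)[0] for t,o in zip(ths,offs)]
    for k,(x,y,zz,a) in enumerate(L):
        if k%10==0: base=cur; print('call')
        d=np.array([x,y,zz])-base[0];ps=np.radians(base[1]);ty=np.array([-np.sin(ps),np.cos(ps)]);tx=np.array([-np.cos(ps),-np.sin(ps)])
        yaw=-a+flip
        r=[0,d[:2]@tx,d[:2]@ty,-d[2],-(yaw-base[1])];print(', '.join(f'{v:.1f}' for v in r)+',')
        cur=(np.array([x,y,zz]),yaw)
E
python3 - <<'E'
from h import *
go()
s=bot.read_state();p=np.array(s['tool_pos']);R=Ro.from_quat(s['orientation']).as_matrix()
p0=np.r_[FR.T@(p[:2]-FT),p[2]]*1000;v=FR.T@R[:2,1];yaw=np.degrees(np.arctan2(-v[0],v[1]));print(p0,yaw)
ths=np.r_[[1.065]*6,np.linspace(1.03,-.02,28),[-.02]*6];offs=np.r_[18,13,8,5,2,0,[0]*34]
rows(1,0,ths,offs,p0,yaw)
E
```

```text
t 11.5 fix [ 41.9606 116.675 ] z 47.5712416042195 op 0.5363649181606424 F [-0.3296  1.3904 -0.0905] yaw err -61.09922078185922
[ 41.9606 116.675   47.5712] -61.09922078185923
call
0.0, 0.1, -5.0, 0.6, -0.1,
0.0, 0.1, -10.0, 0.6, -0.1,
0.0, 0.1, -15.0, 0.6, -0.1,
0.0, 0.1, -18.0, 0.6, -0.1,
0.0, 0.1, -21.0, 0.6, -0.1,
0.0, 0.1, -23.0, 0.6, -0.1,
0.0, 0.8, -26.8, 0.6, -2.1,
0.0, 1.5, -31.0, 0.6, -4.3,
0.0, 2.0, -35.3, 0.6, -6.5,
0.0, 2.3, -39.6, 0.6, -8.8,
call
0.0, 0.8, -4.2, -0.0, -2.2,
0.0, 1.5, -8.5, -0.0, -4.5,
0.0, 1.9, -12.7, -0.0, -6.7,
0.0, 2.3, -17.0, -0.0, -8.9,
0.0, 2.4, -21.3, -0.0, -11.1,
0.0, 2.4, -25.6, -0.0, -13.4,
0.0, 2.2, -29.9, -0.0, -15.6,
0.0, 1.9, -34.2, -0.0, -17.8,
0.0, 1.3, -38.4, -0.0, -20.1,
0.0, 0.7, -42.7, -0.0, -22.3,
call
0.0, 0.8, -4.2, -0.0, -2.2,
0.0, 1.5, -8.5, -0.0, -4.5,
0.0, 1.9, -12.7, -0.0, -6.7,
0.0, 2.3, -17.0, -0.0, -8.9,
0.0, 2.4, -21.3, -0.0, -11.1,
0.0, 2.4, -25.6, -0.0, -13.4,
0.0, 2.2, -29.9, -0.0, -15.6,
0.0, 1.9, -34.2, -0.0, -17.8,
0.0, 1.3, -38.4, -0.0, -20.1,
0.0, 0.7, -42.7, -0.0, -22.3,
call
0.0, 0.8, -4.2, -0.0, -2.2,
0.0, 1.5, -8.5, -0.0, -4.5,
0.0, 1.9, -12.7, -0.0, -6.7,
0.0, 2.3, -17.0, -0.0, -8.9,
0.0, 2.3, -17.0, -0.0, -8.9,
0.0, 2.3, -17.0, -0.0, -8.9,
0.0, 2.3, -17.0, -0.0, -8.9,
0.0, 2.3, -17.0, -0.0, -8.9,
0.0, 2.3, -17.0, -0.0, -8.9,
0.0, 2.3, -17.0, -0.0, -8.9,
```

{"op": "jog_arm", "data": {
  "increments": [0, 0, -5, 0, 0, 0, 0, -10, 0, 0, 0, 0, -15, 0, 0, 0, 0, -18, 0, 0, 0, 0, -21, 0, 0, 0, 0, -23, 0, 0, 0, 0.8, -26.8, 0, -2.1, 0, 1.5, -31, 0, -4.3, 0, 2, -35.3, 0, -6.5, 0, 2.3, -39.6, 0, -8.8]
}}

```text
time: 12.5
tool_pos: [0.6306, 0.0386, 0.0479]
orientation: [0.534, 0.846, 0.001, 0.001]
force: [2.5, 0.5, -0.3]
opening: 0.0007
```

{"op": "jog_arm", "data": {
  "increments": [0, 0.8, -4.2, 0, -2.2, 0, 1.5, -8.5, 0, -4.5, 0, 1.9, -12.7, 0, -6.7, 0, 2.3, -17, 0, -8.9, 0, 2.4, -21.3, 0, -11.1, 0, 2.4, -25.6, 0, -13.4, 0, 2.2, -29.9, 0, -15.6, 0, 1.9, -34.2, 0, -17.8, 0, 1.3, -38.4, 0, -20.1, 0, 0.7, -42.7, 0, -22.3]
}}

```text
time: 13.5
tool_pos: [0.5918, 0.0212, 0.048]
orientation: [0.36, 0.933, 0.001, 0.001]
force: [2.1, 0.2, -1.5]
opening: 0.0004
```

{"op": "jog_arm", "data": {
  "increments": [0, 0.8, -4.2, 0, -2.2, 0, 1.5, -8.5, 0, -4.5, 0, 1.9, -12.7, 0, -6.7, 0, 2.3, -17, 0, -8.9, 0, 2.4, -21.3, 0, -11.1, 0, 2.4, -25.6, 0, -13.4, 0, 2.2, -29.9, 0, -15.6, 0, 1.9, -34.2, 0, -17.8, 0, 1.3, -38.4, 0, -20.1, 0, 0.7, -42.7, 0, -22.3]
}}

```text
time: 14.5
tool_pos: [0.5624, -0.0096, 0.048]
orientation: [0.173, 0.985, 0.001, 0.001]
force: [2.3, 1.8, -0.6]
opening: 0.0003
```

Run:
```python
from h import *
print(arc(1,[.126,-.02]));go()
im=bot.capture('side');u=proj('side',w(0,20,20)).astype(int)
cv2.imwrite('pics/c5.png',cv2.resize(im[u[1]-45:u[1]+45,u[0]-45:u[0]+45],(400,400),interpolation=3)[:,:,::-1])
```

```text
[(np.float64(-50.25349163649275), np.float64(36.389689220983165), 47, np.float64(7.219268218648373)), (np.float64(-54.438370053937064), np.float64(20.835544150451316), 47, np.float64(-1.1459155902616465))]
t 14.5 fix [-49.5132  38.35  ] z 47.971114514183846 op 0.2628894471549016 F [ 2.2546  1.7593 -0.5501] yaw err -7.569937613729351
```

View pics/c5.png

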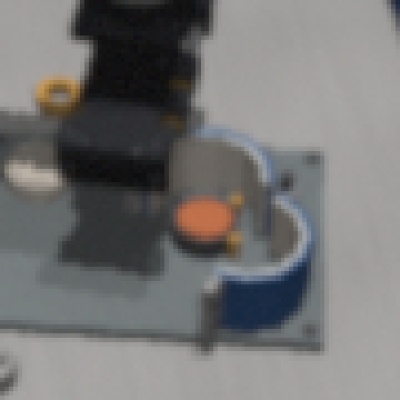

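The left half is nearly shut and the push force is about 2–3 N, as expected. I finish the closure slowly.

{"op": "jog_arm", "data": {
  "increments": [0, 0.8, -4.2, 0, -2.2, 0, 1.5, -8.5, 0, -4.5, 0, 1.9, -12.7, 0, -6.7, 0, 2.3, -15, 0, -7.5, 0, 2.3, -16.5, 0, -7.5, 0, 2.3, -18, 0, -7.5, 0, 2.3, -19, 0, -7.5, 0, 2.3, -19, 0, -7.5, 0, 2.3, -19, 0, -7.5, 0, 2.3, -19, 0, -7.5]
}}

```text
time: 15.55
tool_pos: [0.5542, -0.0256, 0.048]
orientation: [0.109, 0.994, 0.001, 0.001]
force: [4.2, 4.1, 0.9]
opening: 0.0006
```

```bash
python3 -c "
from h import *
go()"
```

```text
t 15.55 fix [-54.1258  20.9955] z 47.98915478703957 op 0.5907261448502382 F [4.2033 4.093  0.9157] yaw err -0.15233062846937173
```

{"op": "jog_arm", "data": {
  "increments": [0, 0, -0.5, 0, 0, 0, 0, -1, 0, 0, 0, 0, -1.5, 0, 0, 0, 0, -2, 0, 0, 0, 0, -2.5, 0, 0, 0, 0, -3, 0, 0, 0, 0, -3, 0, 0, 0, 0, -3, 0, 0, 0, 0, -3, 0, 0, 0, 0, -3, 0, 0]
}}

```text
time: 16.55
tool_pos: [0.5541, -0.0258, 0.0481]
orientation: [0.108, 0.994, 0.003, 0.002]
force: [5.6, 9.6, -1.6]
opening: 0.0008
```

```bash
python3 -c "
from h import *
go()"
```

```text
t 16.55 fix [-54.1218  20.8342] z 48.054975032242595 op 0.8095791289719895 F [ 5.5604  9.6217 -1.562 ] yaw err -0.04827287704156902
```

The left half is at its stop: the force rose to 11 N with no further motion. I back off, rise, cross over the top, and turn the tool for the right flange.

{"op": "jog_arm", "data": {
  "increments": [0, 0, 4, 0, 0, 0, 0, 12, 0, 0, 0, 0, 20, 0, 0, 0, 0, 20, -15, 0, 0, 0, 20, -40, 0, 0, 0, 20, -65, 0, 0, 0, 20, -85, 0, 0, 0, 20, -90, 0, 0, 0, 20, -90, 0, 0, 0, 20, -90, 0]
}}

```text
time: 17.55
tool_pos: [0.5559, -0.011, 0.1368]
orientation: [0.109, 0.994, -0.0, -0.001]
force: [-0.5, 0.1, -0.5]
opening: 0.0003
```

{"op": "jog_arm", "data": {
  "increments": [0, -5, -8, 0, 5, 0, -15, -24, 0, 13, 0, -26, -42, 0, 21, 0, -37, -60, 0, 29, 0, -48, -78, 0, 37, 0, -59, -96, 0, 45, 0, -70, -114, 0, 53, 0, -81, -132, 0, 61, 0, -90, -147, 0, 69, 0, -95, -155, 0, 77]
}}

```text
time: 18.55
tool_pos: [0.6148, -0.1848, 0.1359]
orientation: [0.707, 0.707, -0.001, -0.001]
force: [0.2, 0.1, -0.3]
opening: 0.0003
```

{"op": "jog_arm", "data": {
  "increments": [0, 0, 0, 0, 8, 0, 0, 0, 0, 16, 0, 0, 0, 0, 24, 0, 0, 0, 0, 32, 0, 0, 0, 0, 39, 0, 0, 0, 0, 42, 0, 0, 0, 0, 42, 0, 0, 0, 0, 42, 0, 0, 0, 0, 42, 0, 0, 0, 0, 42]
}}

```text
time: 19.55
tool_pos: [0.6156, -0.1828, 0.1373]
orientation: [0.912, 0.411, -0.0, -0.0]
force: [0.7, 0.6, 1.1]
opening: 0.0006
```

Run:
```python
from h import *
print(bot.read_state()['q'])
im=bot.capture('top');cv2.imwrite('pics/top6.png',im[:,:,::-1]);u=proj('top',w(0,0,20)).astype(int)
cv2.imwrite('pics/c6.png',cv2.resize(im[u[1]-50:u[1]+50,u[0]-50:u[0]+50],(500,500),interpolation=3)[:,:,::-1])
p=arc(-1,[1.065],off=22)[0];print(p);go(p[:3])
```

```text
[-0.4036  0.4872  0.8571  1.6273 -0.3884  1.2073 -0.1875]
(np.float64(41.03904689935696), np.float64(-116.27989376810993), 47, np.float64(-61.02000518143267))
t 19.6 fix [  39.4769 -119.5067] z 137.47136538306083 op 0.3949694221333886 F [0.0936 0.5228 0.4432] yaw err -119.17642876581678
(np.float64(41.03904689935696), np.float64(-116.27989376810993), 47) -> [ 3.5693 -0.1923 90.4718]
```

View pics/c6.png

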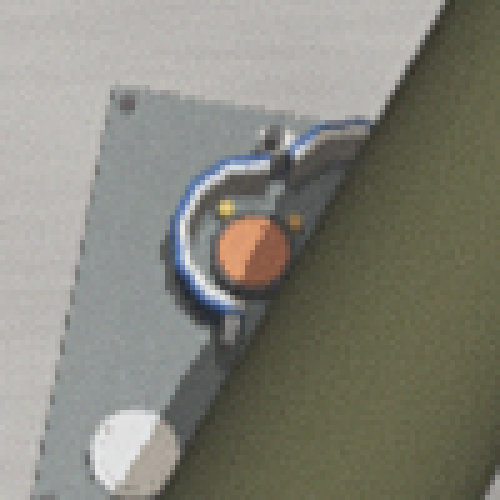

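The left half is shut round the dish, which still sits at the pins. I lower the tool beside the right flange.

{"op": "jog_arm", "data": {
  "increments": [0, 2, 0, 5, 0, 0, 3.5, 0, 15, 0, 0, 3.5, 0, 28, 0, 0, 3.5, 0, 42, 0, 0, 3.5, 0, 56, 0, 0, 3.5, 0, 70, 0, 0, 3.5, 0, 81, 0, 0, 3.5, 0, 87, 0, 0, 3.5, 0, 90, 0, 0, 3.5, 0, 90, 0]
}}

```text
time: 20.6
tool_pos: [0.6181, -0.1803, 0.0474]
orientation: [0.912, 0.411, -0.0, -0.0]
force: [0.8, 0.4, 0.3]
opening: 0.0004
```

Run:
```python
from h import *
go()
s=bot.read_state();p=np.array(s['tool_pos']);R=Ro.from_quat(s['orientation']).as_matrix()
p0=np.r_[FR.T@(p[:2]-FT),p[2]]*1000;v=FR.T@R[:2,1];yaw=np.degrees(np.arctan2(-v[0],v[1]));print(p0,yaw)
ths=np.r_[[1.065]*6,np.linspace(1.03,.7,4),np.linspace(.66,.30,10)];offs=np.r_[18,13,8,5,2,0,[0]*14]
rows(-1,-180,ths,offs,p0,yaw)
```

```text
t 20.6 fix [  41.2833 -116.4943] z 47.4014746538856 op 0.403976370740742 F [0.844  0.4019 0.2578] yaw err -119.20235518914254
[  41.2833 -116.4943   47.4015] -119.20235518914254
call
0.0, 0.1, -4.3, 0.4, -0.2,
0.0, 0.0, -9.3, 0.4, -0.2,
0.0, 0.0, -14.3, 0.4, -0.2,
0.0, 0.0, -17.3, 0.4, -0.2,
0.0, -0.0, -20.3, 0.4, -0.2,
0.0, -0.0, -22.3, 0.4, -0.2,
0.0, -0.8, -26.1, 0.4, 1.8,
0.0, -2.3, -38.2, 0.4, 8.1,
0.0, -2.4, -50.3, 0.4, 14.4,
0.0, -1.3, -62.4, 0.4, 20.7,
call
0.0, -0.8, -4.3, -0.0, 2.3,
0.0, -1.5, -8.7, -0.0, 4.6,
0.0, -2.0, -13.1, -0.0, 6.9,
0.0, -2.3, -17.5, -0.0, 9.2,
0.0, -2.4, -21.9, -0.0, 11.5,
0.0, -2.4, -26.3, -0.0, 13.8,
0.0, -2.2, -30.7, -0.0, 16.0,
0.0, -1.8, -35.1, -0.0, 18.3,
0.0, -1.2, -39.5, -0.0, 20.6,
0.0, -0.4, -43.9, -0.0, 22.9,
```

Mirroring the left-hand sequence:

{"op": "jog_arm", "data": {
  "increments": [0, 0, -5, 0, 0, 0, 0, -10, 0, 0, 0, 0, -15, 0, 0, 0, 0, -18, 0, 0, 0, 0, -21, 0, 0, 0, 0, -23, 0, 0, 0, -0.8, -26.8, 0, 2.1, 0, -1.5, -31, 0, 4.3, 0, -2, -35.3, 0, 6.5, 0, -2.3, -39.6, 0, 8.6]
}}

```text
time: 21.6
tool_pos: [0.5877, -0.156, 0.0479]
orientation: [0.94, 0.34, 0.001, 0.001]
force: [2.0, -1.6, -0.2]
opening: 0.0005
```

{"op": "jog_arm", "data": {
  "increments": [0, -0.8, -4.2, 0, 2.2, 0, -1.5, -8.5, 0, 4.5, 0, -1.9, -12.7, 0, 6.7, 0, -2.3, -17, 0, 8.9, 0, -2.4, -21.3, 0, 11.1, 0, -2.4, -25.6, 0, 13.4, 0, -2.2, -29.9, 0, 15.6, 0, -1.9, -34.2, 0, 17.8, 0, -1.3, -38.4, 0, 20.1, 0, -0.7, -42.7, 0, 22.3]
}}

```text
time: 22.6
tool_pos: [0.5599, -0.124, 0.0481]
orientation: [0.988, 0.152, 0.001, 0.001]
force: [1.3, -0.7, -0.5]
opening: 0.0006
```

Run:
```python
from h import *
print(arc(-1,[.53]));go();print(bot.read_state()['q'])
```

```text
[(np.float64(-27.555896767882714), np.float64(-74.44216347196297), 47, np.float64(-30.36676314193363))]
t 22.6 fix [-27.5244 -73.9461] z 48.126810277243635 op 0.5860478685311161 F [ 1.3295 -0.7299 -0.4954] yaw err -150.21607361887968
[-0.6162  0.4977  0.9664  1.8802 -0.4804  1.0139 -0.7098]
```

{"op": "jog_arm", "data": {
  "increments": [0, -0.8, -4.2, 0, 2.2, 0, -1.5, -8.5, 0, 4.5, 0, -1.9, -12.7, 0, 6.7, 0, -2.3, -17, 0, 8.9, 0, -2.4, -21.3, 0, 11.1, 0, -2.4, -25.6, 0, 13.4, 0, -2.2, -29.9, 0, 15.6, 0, -1.9, -34.2, 0, 17.8, 0, -1.3, -38.4, 0, 20.1, 0, -0.7, -42.7, 0, 22.3]
}}

```text
time: 23.6
tool_pos: [0.5463, -0.0838, 0.0482]
orientation: [0.999, -0.042, 0.001, 0.001]
force: [1.4, -1.8, 0.5]
opening: 0.0005
```

{"op": "jog_arm", "data": {
  "increments": [0, -0.8, -4.2, 0, 2.2, 0, -1.5, -8.5, 0, 4.5, 0, -1.9, -12.7, 0, 6.7, 0, -2.3, -15, 0, 7.3, 0, -2.3, -16.5, 0, 7.3, 0, -2.3, -18, 0, 7.3, 0, -2.3, -19, 0, 7.3, 0, -2.3, -19, 0, 7.3, 0, -2.3, -19, 0, 7.3, 0, -2.3, -19, 0, 7.3]
}}

```text
time: 24.6
tool_pos: [0.5449, -0.0654, 0.0479]
orientation: [0.994, -0.105, 0.001, 0.001]
force: [0.9, -5.1, 1.3]
opening: 0.0004
```

Run:
```python
from h import *
go();print(bot.read_state()['q'])
```

```text
t 24.6 fix [-54.6924 -19.9031] z 47.88029247018703 op 0.3705009052110378 F [ 0.8757 -5.1326  1.2614] yaw err -179.75446184471696
[-0.8389  0.5141  1.1083  1.9419 -0.54    1.0217 -1.267 ]
```

Same 3 mm press as on the left, then back off, rise and return outward to look.

{"op": "jog_arm", "data": {
  "increments": [0, 0, -0.5, 0, 0, 0, 0, -1, 0, 0, 0, 0, -1.5, 0, 0, 0, 0, -2, 0, 0, 0, 0, -2.5, 0, 0, 0, 0, -3, 0, 0, 0, 0, -3, 0, 0, 0, 0, -3, 0, 0, 0, 0, -3, 0, 0, 0, 0, -3, 0, 0]
}}

```text
time: 25.6
tool_pos: [0.545, -0.0652, 0.0479]
orientation: [0.994, -0.106, 0.001, 0.003]
force: [0.7, -9.7, 1.6]
opening: 0.0004
```

{"op": "jog_arm", "data": {
  "increments": [0, 0, 4, 0, 0, 0, 0, 12, 0, 0, 0, 0, 20, 0, 0, 0, 0, 20, -15, 0, 0, 0, 20, -40, 0, 0, 0, 20, -65, 0, 0, 0, 20, -85, 0, 0, 0, 35, -90, 0, 0, 0, 60, -90, 0, 0, 0, 80, -90, 0]
}}

```text
time: 26.6
tool_pos: [0.5278, -0.1407, 0.1378]
orientation: [0.995, -0.105, 0.0, -0.0]
force: [-0.8, 0.1, -0.8]
opening: 0.0008
```

{"op": "jog_arm", "data": {
  "increments": [0, 0, 15, 0, 0, 0, 0, 45, 0, 0, 0, 0, 80, 0, 0, 0, 0, 115, 0, 0, 0, 0, 140, 0, 0, 0, 0, 150, 0, 0, 0, 0, 150, 0, 0, 0, 0, 150, 0, 0, 0, 0, 150, 0, 0, 0, 0, 150, 0, 0]
}}

```text
time: 27.6
tool_pos: [0.4982, -0.2841, 0.1374]
orientation: [0.995, -0.103, -0.0, -0.0]
force: [-0.0, -0.3, 0.2]
opening: 0.0005
```

Run:
```python
from h import *
go();ims=[]
for n in('side','top'):
    im=bot.capture(n);u=proj(n,w(-20,0,20)).astype(int)
    ims.append(cv2.resize(im[u[1]-45:u[1]+45,u[0]-45:u[0]+45],(400,400),interpolation=3)[:,:,::-1])
    h=cv2.cvtColor(im,cv2.COLOR_RGB2HSV).astype(int)
    for a,c,b in blob((h[...,0]<16)&(h[...,1]>80)&(h[...,2]>50)):
        q=FR.T@(ray(n,c,.026)[:2]-FT)*1000
        if np.hypot(*q)<60:print(n,a,c,b,q)
cv2.imwrite('pics/c7.png',cv2.hconcat(ims))
```

```text
t 27.6 fix [ -53.7305 -243.5263] z 137.3727908889439 op 0.5214367045439031 F [-0.0496 -0.3333  0.1533] yaw err -179.54538357727017
side 45 [270.1778 207.9556] [265 206  12   5] [ 3.0972 10.4968]
top 155 [271.3226 182.6129] [265 176  14  14] [1.3034 0.5779]
```

View pics/c7.png

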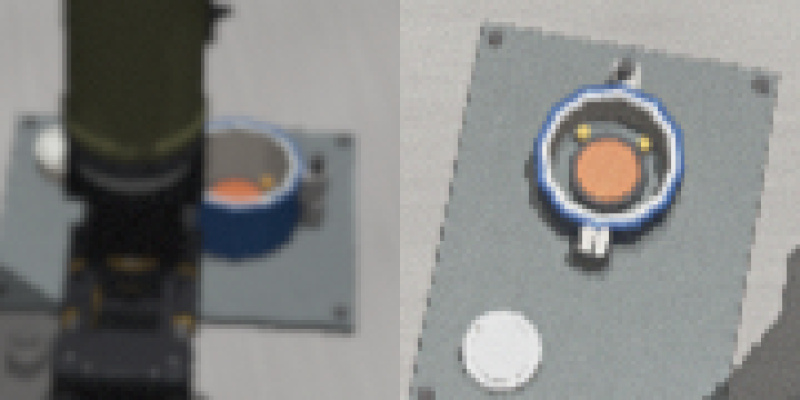

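The top view shows the ring closed round the dish, the flanges side by side, and the sample unchanged at (1.3, 0.6). A thin dark seam line shows between the flanges. I check it with a gentle squeeze across both flanges: the opening should read 16 mm.

{"op": "jog_arm", "data": {
  "increments": [60, 0, -10, 0, 0, 60, 0, -35, 0, 0, 60, 0, -70, 0, 0, 60, -1, -105, 0, 0, 60, -2, -140, 0, 0, 60, -2, -175, 0, 0, 60, -2, -210, 0, 0, 60, -2, -235, 0, 0, 60, -2, -244, 0, 0, 60, -2, -244, 0, 0],
  "newtons": 8
}}

```text
time: 28.7
tool_pos: [0.5464, -0.0449, 0.1374]
orientation: [0.995, -0.103, -0.0, -0.0]
force: [0.2, 0.0, -0.5]
opening: 0.0593
```

{"op": "jog_arm", "data": {
  "increments": [60, 0, 0, 0, 0, 60, 0, 0, 8, 0, 60, 0, 0, 20, 0, 60, 0, 0, 35, 0, 60, 0, 0, 50, 0, 60, 0, 0, 65, 0, 60, 0, 0, 78, 0, 60, 0, 0, 86, 0, 60, 0, 0, 89, 0, 60, 0, 0, 89, 0]
}}

```text
time: 29.7
tool_pos: [0.5462, -0.0468, 0.0483]
orientation: [0.995, -0.105, -0.0, 0.0]
force: [0.5, 0.8, 0.8]
opening: 0.06
```

```bash
python3 -c "
from h import *
go((-55,.5,48))"
```

```text
t 29.7 fix [-57.4046  -1.4469] z 48.28483985791256 op 60.021895929036596 F [0.4925 0.8117 0.821 ] yaw err -179.70721790936744
(-55, 0.5, 48) -> [ 2.4146 -1.9346  0.2836]
```

Shift 2 mm each way to centre, close in steps, read, then open, rise and clear.

{"op": "jog_arm", "data": {
  "increments": [60, 1, -1, 0, 0, 50, 2, -2, 0, 0, 40, 2, -2, 0, 0, 34, 2, -2, 0, 0, 28, 2, -2, 0, 0, 22, 2, -2, 0, 0, 18, 2, -2, 0, 0, 10, 2, -2, 0, 0, 10, 2, -2, 0, 0, 10, 2, -2, 0, 0],
  "newtons": 12
}}

```text
time: 30.7
tool_pos: [0.5486, -0.0453, 0.0486]
orientation: [0.995, -0.105, 0.0, 0.0]
force: [-0.7, 0.5, 0.4]
opening: 0.0163
```

```bash
python3 -c "
from h import *
go()"
```

```text
t 30.7 fix [-55.3888   0.5465] z 48.57317804263629 op 16.252859054055218 F [-0.7029  0.5427  0.3596] yaw err -179.71655216500287
```

The opening reads 16.3 mm against 16 for two flanges, so they meet. Release and clear.

{"op": "jog_arm", "data": {
  "increments": [60, 0, 0, 0, 0, 60, 0, 0, 0, 0, 60, 0, 0, 0, 0, 60, 0, 0, 0, 0, 60, 0, 0, -8, 0, 60, 0, 0, -25, 0, 60, 0, 0, -50, 0, 60, 0, 0, -75, 0, 60, 0, 0, -95, 0, 60, 0, 0, -100, 0]
}}

```text
time: 31.7
tool_pos: [0.5504, -0.0456, 0.1519]
orientation: [0.994, -0.105, 0.003, -0.001]
force: [1.0, 0.3, -0.1]
opening: 0.0595
```

{"op": "jog_arm", "data": {
  "increments": [60, 0, 10, 0, 0, 60, 0, 40, 0, 0, 60, 0, 80, 0, 0, 60, 0, 120, 0, 0, 60, 0, 160, 0, 0, 60, 0, 200, 0, 0, 60, 0, 230, 0, 0, 60, 0, 245, 0, 0, 60, 0, 245, 0, 0, 60, 0, 245, 0, 0]
}}

```text
time: 32.7
tool_pos: [0.497, -0.2845, 0.1477]
orientation: [0.994, -0.105, -0.001, -0.0]
force: [0.3, 0.1, 0.5]
opening: 0.0599
```

Run:
```python
from h import *
go();im=bot.capture('top');u=proj('top',w(-20,0,20)).astype(int)
h=cv2.cvtColor(im,cv2.COLOR_RGB2HSV).astype(int)
for a,c,b in blob((h[...,0]<16)&(h[...,1]>80)&(h[...,2]>50)):
    q=FR.T@(ray('top',c,.026)[:2]-FT)*1000
    if np.hypot(*q)<60:print(a,c,b,q)
win=np.zeros(im.shape[:2],bool);win[145:255,222:318]=1
for a,c,b in blob((h[...,2]>185)&(h[...,1]<30)&win,amin=100):print('white',a,c,ray('top',c,.026))
cv2.imwrite('pics/c8.png',cv2.resize(im[140:260,200:330],(780,720),interpolation=3)[:600,:,::-1])
```

```text
t 32.7 fix [ -54.8267 -244.202 ] z 147.7195088430825 op 59.944972156526205 F [0.3105 0.1171 0.4982] yaw err -179.75603904176575
155 [271.3161 182.6194] [265 176  14  14] [1.2826 0.5923]
white 3029 [259.8085 190.4579] [ 0.5834 -0.025   0.026 ]
white 114 [271.5789 180.307 ] [ 0.6104 -0.0584  0.026 ]
white 248 [247.4556 223.0645] [0.4953 0.0118 0.026 ]
```

View pics/c8.png

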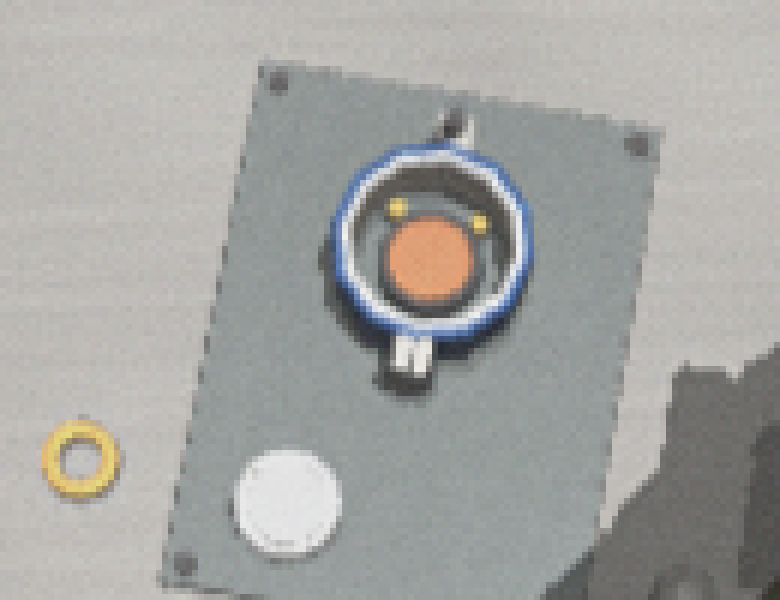

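The jacket is shut with the flanges touching, the sample sits against the pins, and the blank and ring have not moved. The arm is clear, so I hand in.

```bash
python3 -c "
from bench import bot
print(bot.close_job())"
```

```text
the job is handed in; nothing more can be done
None
```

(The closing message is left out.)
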